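# Third hand: hold a rail against the sprung plate of a screwing jig

### The arm

A 6-joint arm with a two-finger parallel gripper is mounted at the origin on the work surface; the furniture and walls round the work are solid. World frame = base frame: x ahead of the robot, y to its left, z up, the work surface at z = 0. Lengths are in m, angles in rad, forces in N, time in s.
With the tool pointing down it reaches from about 0.35 to 0.775 m from the base axis. Payload 5.5 kg.
Tool frame: the origin (TCP) lies between the finger pads; the fingertips stand 11 mm ahead of it and the grasp point (between the pads) lies 8 mm behind it (tips_ahead is the distance from the TCP to the fingertips, in m); z points along the fingers, y is the line along which they close (so a half turn about z gives the same grasp; the last joint's range is limited). The gripper opens to 85 mm and grips with 20 to 120 N. Pads are 22 mm wide; open, the fingers measure 114 mm over their backs; the gripper's body (76 mm by 85 mm) begins 54 mm behind the grasp point. The pads swing forward as they close: fully open they stand 13 mm farther back than shut.
Start: joints at [1.2, 0.313, 0.046, 1.304, 0, 1.431], TCP at [0.132, 0.56, 0.206] pointing down, gripper open.
Joint ranges: [-2.76, 2.76], [-0.86, 1.69], [-1.03, 1.26], [-2.2, 2.34], [-1.47, 1.5], [-3.14, 3.14]. Speed limits (rad/s): [2.57, 2.57, 3.14, 3.14, 3.14, 3.14].

### API

Orientations are given as a unit quaternion [w, x, y, z].
In Python, from workcell import * gives the robot as it stands. The module is installed in compiled form; this text tells all that it offers.
- The arm moves only by the tool jog_arm, never from a script. Its argument "moves" is a list of rows, each an object with "fingers": the closure, from 0 (fully open) to 1 (shut); "slide": the shift along the tool's x, y, z in mm, a list of three; "angular": the turn, a rotation vector about the tool's x, y, z in degrees, a list of three. A call has 1 to 10 rows; each row is the pose to reach, as a shift and turn from the pose commanded when the call began, along the tool's axes at that moment; what a row does not reach only later rows make up. A row lasts 1/12 s, in which the tool goes at most 41.7 mm and 7.16 degrees, less where a joint would pass 70% of its speed; a pose out of reach is approached as far as the arm can. A call with a gripper value outside its range is refused whole. The fingers move at their own pace and stop on an object; "squeeze" is the grip in N (left out, the last holds). Time passes only in rows, so rows that repeat a pose let the fingers close. It gives the time, the measured TCP pose, the force, the opening and the grip force at its end, in the units of the state.
- get_state(): the state, without advancing time (a new reading comes with each control period).
- read_camera(name): name is "scene" or "side" or "wrist"; returns a dict with "color" (480x640x3 uint8, red, green, blue), "fovy" (degrees; the focal length in pixels is half the picture's height over the tangent of half this angle, whatever the lens; pixels are square), "cx", "cy" (the principal point, pixels), "D" ([k1, k2, p1, p2, k3] as OpenCV has them; the pictures are not rectified), "world_from_camera" (4x4, takes a point from camera to world coordinates); the wrist camera has in their place "tool_from_camera" (4x4, takes a point from camera to tool coordinates, whose origin is the TCP and whose axes are the flange's). Camera axes: x right, y down, z forward; pixel columns grow to the right and rows downward; lengths in m; the calibration is good to about 2 mm. A picture is of the moment at which its call begins: read the wrist's pose just before it. There is no depth.
- hand_in(): hands the job in; it is judged then, once.
Trained networks look in a picture, given as the dict that the camera call returned (one of the last four; its "shot" number tells which), for a name from the list of things; names that differ only in an ending like _2 or _b are one class to them, and where a whole thing is asked for, a point or a joint stands for the part that bears it (a point fixed in the world has none). Each returns a list of dicts, best first, with "p" (0 to 1); they miss things now and then, are a little off and sometimes report something else, mostly with a low value. They report only what shows in the picture. A call takes as long as a camera call. They do not tell look-alikes from the thing itself.
- look_for(target, picture): "point" ([column, row] in pixels, amid what is visible of it).
- tip_of(target, picture): "point" ([column, row] in pixels: a listed point, or the origin of a listed thing).
The state is a dict: "clock": time; "joint_pos": joint angles; "qvel": joint speeds; "tau": joint torques, N m; "tcp_pos": TCP position; "orientation": TCP orientation; "wrist_force": force on the tool from outside, world axes, zero at the start; "ft_torque": the same for the moment, N m; "finger_gap": finger opening in m; "grip_force": force on a finger pad.
Only numpy, scipy, OpenCV 4.12 (cv2) and the standard library are available. Lean on these libraries where they do the work, as an engineer would, in place of code of your own. Each camera call takes 0.05 s, during which the arm holds its last target. There are 200 camera calls.

### The job

On the plywood screwing jig, first slide the black side guide by its orange grip to the left, fully home against its end stop. Then take the reddish wooden rail that lies just right of the jig (not the one at the bench edge), lay it flat on the jig along the right side of the guide, and push its end squarely against the aluminium sprung plate until the pointer stands in the green part of the scale, never far into the red. Finish while still holding the rail pressed there, steadily, so that a colleague can drive the screws; leave the blue tape, the tape measure and the wooden block alone.

Things in the scene. Friction and masses are not known exactly. Their poses are not given: they have to be found in the camera images.
- jig: Screwing jig, fixed to the bench: plywood board 240 x 240 mm, 12 mm thick, carrying a side guide, a sprung plate and a grey housing. Origin on the bench surface; x points away from the robot to the plate (pressing direction), y left, z up. The board spans x -85 to +155 mm, y -120 to +120 mm. Place and yaw vary.
- plate_face (a point): Point fixed to the jig at (75, 23, 22) mm in jig axes: where the centre of the rail's end meets the front face of the sprung plate at rest, with the guide home and the rail touching the guide. It does not move with the plate.
- plate: Upright aluminium face of the sprung plate: 8 mm thick, 130 mm wide (jig y -65 to 65), top 51 mm above the bench; front face at jig x = 75 mm at rest. Yields straight back along jig x. Origin: the jig's origin at rest, moving back with the plate. The grey housing behind it (jig x 116 to 150 mm, 46 mm high) bears the white, green and red scale.
- push (a joint): How far the sprung plate is pushed back, m: 0 at rest, at most 0.030. The spring needs 3.2 N to start and 0.4 N more for each mm (7.2 N at 10 mm, 10.4 N at 18 mm). The black pointer shows it on the scale: white below 10 mm, green from 10 to 18 mm, red above 18 mm.
- guide (a joint): Side guide along its slot, m: 0 at the right end, grows to jig +y (left), 0.070 home at the aluminium end stop. Starts at 0 to 0.030, stays where left, about 1.5 N of friction. Black block 38 mm (jig x 15 to 53) by 24 mm (y), 24 mm high over the board; its centre is at jig y = -20 mm + value; home, its right side is at jig y = 38 mm.
- guide_grip (a point): Middle of the orange round grip on the guide, 52 mm above the bench; the grip is an upright cylinder 18 mm in diameter, from 38 to 64 mm above the bench, in the middle of the black block, whose top is 36 mm above the bench.
- rail: Loose reddish wooden rail, 30 x 170 x 20 mm, about 60 g. Origin at the centre of its underside; y along its 170 mm length, x across its 30 mm width, z up. Starts flat on the bench to the right of the jig, pointing roughly away from the robot; either end may be pressed. Held with its side touching the guide at home, its centre line lies at jig y = 23 mm.
- blue_tape: Bystander: blue roll of tape, 82 mm in diameter, 19 mm high, flat on the bench left of the jig; origin at the centre of its underside.
- measure: Bystander: yellow tape measure, 37 x 82 x 65 mm, on the bench left of the jig; origin at the centre of its underside.
- block: Bystander: pale wooden block, 45 x 60 x 45 mm, on the bench to the right of the rail; origin at the centre of its underside.
Mind the look-alikes: they are no part of the job. What is shaped like the rail but purple or white is not meant.

How it is judged:
On the way, in this order (a step that is already met when the one before it is completed fails the run):
1. the side guide is slid home to its end stop (value of joint guide above 0.066 m), for 0.2 s.
2. the rail is pressed steadily on the sprung plate, pointer in the green, for one second (value of joint guide above 0.066 m and value of joint push between 0.008 and 0.02 m and velocity of joint push between -0.01 and 0.01 m/s and contact force between rail and plate above 4 N and contact force between the fingers and rail above 3 N and y of rail in the frame of jig between 0.016 and 0.026 m and z of rail in the frame of jig between 0.008 and 0.019 m and angle between the y axis of rail and the x axis of jig, either way round below 0.08 rad and angle between rail's own z axis and vertical below 0.08 rad), for 1 s.
At the end, for the whole second after the job is handed in: Guide within 4 mm of home; rail flat on the board (at most 7 mm above it, tilt under 0.08 rad), along the guide (0.08 rad, gap at most 7 mm), held by the fingers, pressing the plate back by 8 to 20 mm (green and 2 mm either side), the plate still (all of step 2); the arm keeps its last pose, push and grip.
It fails at once if the plate is pushed back more than 25 mm, far into the red (value of joint push above 0.025 m).
It fails at once if a bystander (blue tape, tape measure, wooden block) is moved by more than 20 mm (distance of any of blue_tape, measure, block from where it was at the start of the episode above 0.02 m).
It also fails if it takes over 54 s, if anything falls off the work surface, if the arm or the gripper's body presses on something with over 40 N, if the wrist force passes 120 N, or if a joint passes its speed limit or range.

## Working session

There is one attempt and no reset: what is moved stays moved. The work goes in short steps, Python scripts to look and compute and a tool call to move; the robot and the scene stay as the last step left them, time stands still between calls to the robot, and variables do not carry over. Pictures are saved under pics/ and viewed, at most 10 in all, crops included, and the job is handed in when it is done.

Besides the shell and the picture viewer there is one more tool, called after "Call:" in YAML: its name, and indented under it one key for each argument. jog_arm: Moves the arm, as the interface text tells. Its arguments: {"type":"object","properties":{"moves":{"type":"array","items":{"type":"object","properties":{"fingers":{"type":"number"},"slide":{"type":"array","items":{"type":"number"}},"angular":{"type":"array","items":{"type":"number"}}}}},"squeeze":{"type":"number"}},"required":["moves"]}

```bash
mkdir -p pics
cat > h.py <<'E'
from workcell import *
import numpy as np, cv2
from scipy.spatial.transform import Rotation as R
def K(p):
    f=240/np.tan(np.radians(p["fovy"])/2); return np.array([[f,0,p["cx"]],[0,f,p["cy"]],[0,0,1]])
def Rq(q): return R.from_quat([q[1],q[2],q[3],q[0]])
def T(p,s=None):
    if "world_from_camera" in p: return np.array(p["world_from_camera"])
    M=np.eye(4); M[:3,:3]=Rq(s["orientation"]).as_matrix(); M[:3,3]=s["tcp_pos"]; return M@np.array(p["tool_from_camera"])
def at_z(p,uv,z,s=None):
    n=cv2.undistortPoints(np.array([[uv]],float),K(p),np.array(p["D"],float))[0,0]
    M=T(p,s); d=M[:3,:3]@[n[0],n[1],1]; o=M[:3,3]; return o+d*(z-o[2])/d[2]
def proj(p,X,s=None):
    M=np.linalg.inv(T(p,s)); r,_=cv2.Rodrigues(M[:3,:3])
    return cv2.projectPoints(np.array(X,float).reshape(-1,3),r,M[:3,3],K(p),np.array(p["D"],float))[0][:,0]
def save(p,n): cv2.imwrite(f"pics/{n}.png",p["color"][:,:,::-1])
E
python3 - <<'E'
from h import *
s=get_state(); print(s)
for n in ("scene","side"):
    p=read_camera(n); save(p,n+"0"); print(n,np.round(T(p),3).tolist())
    for t,z in (("jig",0),("plate_face",.022),("guide_grip",.052),("rail",0),("block",0),("measure",0),("blue_tape",0)):
        for r in tip_of(t,p)[:3]: print(t,np.round(r["point"]),round(r["p"],2),np.round(at_z(p,r["point"],z),3))
E
```

```text
{'clock': 0.0, 'joint_pos': array([1.20041823e+00, 3.14023134e-01, 4.49706111e-02, 1.30360892e+00,
       6.47508863e-06, 1.43117670e+00]), 'qvel': array([ 0.00083863, -0.00124012,  0.00032242,  0.00101556, -0.00081495,
        0.00138662]), 'tau': array([-7.09910722e-06, -4.80628252e+01,  2.98532653e+01,  1.92614651e-02,
       -4.83316376e-05,  8.29149656e-06]), 'tcp_pos': array([0.13132298, 0.55922124, 0.20469257]), 'orientation': array([-2.38365532e-04,  1.15123365e-01,  9.93350764e-01, -9.01586663e-04]), 'wrist_force': array([ 1.05768981, -0.36459226,  0.03959024]), 'ft_torque': array([ 0.04771202, -0.02776678, -0.02187512]), 'grip_force': 0.0, 'finger_gap': 0.0857277868092588}
scene [[0.605, -0.502, 0.619, -0.269], [-0.797, -0.376, 0.473, -0.601], [-0.004, -0.779, -0.627, 0.84], [0.0, 0.0, 0.0, 1.0]]
jig [316. 231.] 0.79 [0.559 0.058 0.   ]
jig [228. 210.] 0.48 [0.468 0.36  0.   ]
plate_face [326. 211.] 0.98 [0.636 0.078 0.022]
plate_face [321. 210.] 0.16 [0.632 0.096 0.022]
guide_grip [318. 209.] 0.69 [0.596 0.077 0.052]
guide_grip [323. 211.] 0.18 [0.597 0.058 0.052]
rail [38
[... 194 characters left out ...]
82 [0.471 0.357 0.   ]
side [[0.988, -0.053, 0.143, 0.255], [-0.151, -0.465, 0.872, -1.245], [0.02, -0.884, -0.467, 0.741], [0.0, 0.0, 0.0, 1.0]]
jig [349. 259.] 0.82 [0.559 0.049 0.   ]
plate_face [360. 240.] 0.68 [0.613 0.134 0.022]
plate_face [370. 245.] 0.59 [0.638 0.094 0.022]
guide_grip [363. 239.] 0.7 [0.609 0.083 0.052]
guide_grip [372. 362.] 0.34 [ 0.497 -0.482  0.052]
rail [368. 303.] 0.89 [ 0.561 -0.194  0.   ]
rail [252. 365.] 0.63 [ 0.245 -0.398  0.   ]
rail [271. 236.] 0.52 [0.326 0.236 0.   ]
block [371. 358.] 0.95 [ 0.516 -0.412  0.   ]
measure [350. 216.] 0.87 [0.633 0.378 0.   ]
blue_tape [303. 219.] 0.62 [0.453 0.362 0.   ]
blue_tape [371. 363.] 0.61 [ 0.511 -0.428  0.   ]
```

View pics/scene0.png

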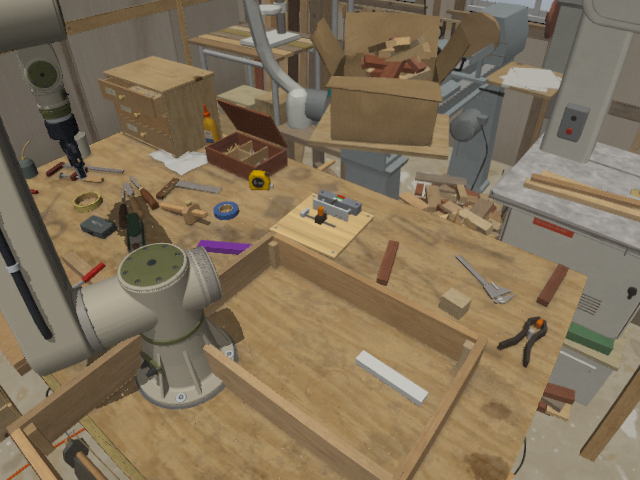

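View pics/side0.png

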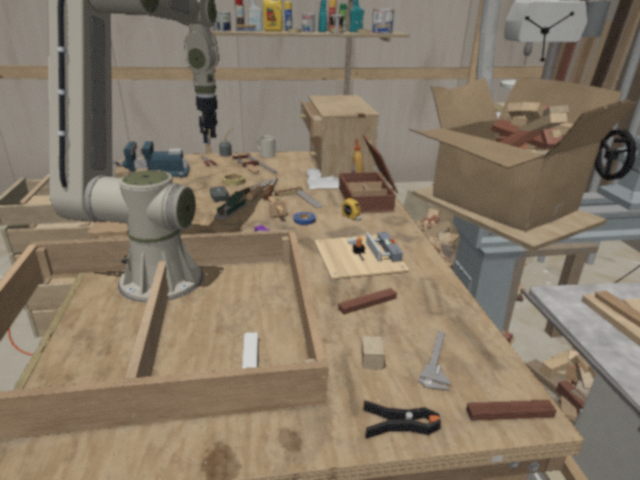

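```bash
cat >> h.py <<'E'
def down(a): c,s_=np.cos(a),np.sin(a); return R.from_matrix(np.array([[c,s_,0],[s_,-c,0],[0,0,-1]]))
def rel(pos,a=None):
    s=get_state(); q=Rq(s["orientation"]); 
    print("slide",np.round(1000*q.inv().apply(np.array(pos)-s["tcp_pos"]),1), "ang",np.round(np.degrees((q.inv()*(down(a) if a is not None else q)).as_rotvec()),2))
E
python3 - <<'E'
from h import *
p=read_camera("wrist"); print(np.round(p["tool_from_camera"],3).tolist(),p["fovy"])
rel([.50,-.04,.33],np.pi)
E
```

```text
[[-0.001, -0.961, -0.275, 0.07], [1.0, -0.001, -0.001, -0.001], [0.001, -0.275, 0.961, -0.168], [0.0, 0.0, 0.0, 1.0]] 61.85217357541045
slide [-495.9 -499.5 -124.4] ang [ 1.000e-02  0.000e+00 -1.323e+01]
```

Call:
jog_arm:
  moves:
    - {"fingers": 0, "slide": [-20, -20, -40]}
    - {"fingers": 0, "slide": [-45, -45, -60]}
    - {"fingers": 0, "slide": [-70, -70, -80]}
    - {"fingers": 0, "slide": [-95, -95, -100]}
    - {"fingers": 0, "slide": [-122, -122, -115]}
    - {"fingers": 0, "slide": [-150, -150, -124], "angular": [0, 0, -4]}
    - {"fingers": 0, "slide": [-178, -178, -124], "angular": [0, 0, -8]}
    - {"fingers": 0, "slide": [-206, -206, -124], "angular": [0, 0, -13.2]}
    - {"fingers": 0, "slide": [-234, -234, -124], "angular": [0, 0, -13.2]}
    - {"fingers": 0, "slide": [-262, -262, -124], "angular": [0, 0, -13.2]}

```text
schema error: expected keys fingers, slide, angular
```

Run:
```python
from h import *
s=get_state(); print(s["tcp_pos"],s["orientation"]); rel([.50,-.04,.33],np.pi)
```

```text
[0.13158017 0.55977755 0.20566556] [1.25947947e-05 1.15174920e-01 9.93345224e-01 6.62843661e-05]
slide [-495.9 -499.5 -124.4] ang [ 1.000e-02  0.000e+00 -1.323e+01]
```

All keys are required.

Call:
jog_arm:
  moves:
    - {"fingers": 0, "slide": [-20, -20, -30], "angular": [0, 0, 0]}
    - {"fingers": 0, "slide": [-45, -45, -50], "angular": [0, 0, 0]}
    - {"fingers": 0, "slide": [-70, -70, -70], "angular": [0, 0, 0]}
    - {"fingers": 0, "slide": [-96, -96, -90], "angular": [0, 0, 0]}
    - {"fingers": 0, "slide": [-122, -122, -108], "angular": [0, 0, 0]}
    - {"fingers": 0, "slide": [-150, -150, -124], "angular": [0, 0, -4]}
    - {"fingers": 0, "slide": [-178, -178, -124], "angular": [0, 0, -8]}
    - {"fingers": 0, "slide": [-206, -206, -124], "angular": [0, 0, -13.2]}
    - {"fingers": 0, "slide": [-234, -234, -124], "angular": [0, 0, -13.2]}
    - {"fingers": 0, "slide": [-262, -262, -124], "angular": [0, 0, -13.2]}

```text
clock: 1.68
tcp_pos: [0.3272, 0.2431, 0.3301]
orientation: [0.001, -0.0, 1.0, 0.0]
wrist_force: [0.5, 0.4, -0.4]
finger_gap: 0.0853
grip_force: 0.0
```

Run:
```python
from h import *
s=get_state(); print(s["tcp_pos"],s["orientation"]); rel([.50,-.04,.33],np.pi)
```

```text
[0.32719696 0.24314011 0.33005302] [ 5.96840749e-04 -1.67719122e-04  9.99999755e-01  3.26428265e-04]
slide [-1.727e+02 -2.832e+02  1.000e-01] ang [0.04 0.07 0.02]
```

Call:
jog_arm:
  moves:
    - {"fingers": 0, "slide": [-20, -33, 0], "angular": [0, 0, 0]}
    - {"fingers": 0, "slide": [-40, -66, 0], "angular": [0, 0, 0]}
    - {"fingers": 0, "slide": [-61, -100, 0], "angular": [0, 0, 0]}
    - {"fingers": 0, "slide": [-82, -135, 0], "angular": [0, 0, 0]}
    - {"fingers": 0, "slide": [-103, -169, 0], "angular": [0, 0, 0]}
    - {"fingers": 0, "slide": [-124, -204, 0], "angular": [0, 0, 0]}
    - {"fingers": 0, "slide": [-146, -240, 0], "angular": [0, 0, 0]}
    - {"fingers": 0, "slide": [-165, -272, 0], "angular": [0, 0, 0]}
    - {"fingers": 0, "slide": [-173, -283, 0], "angular": [0, 0, 0]}
    - {"fingers": 0, "slide": [-173, -283, 0], "angular": [0, 0, 0]}

```text
clock: 2.52
tcp_pos: [0.501, -0.0411, 0.3285]
orientation: [-0.0, 0.002, 1.0, -0.0]
wrist_force: [-0.3, 0.6, -0.5]
finger_gap: 0.0853
grip_force: 0.0
```

Run:
```python
from h import *
s=get_state(); print(s["tcp_pos"],s["orientation"])
p=read_camera("wrist"); save(p,"w1")
import pickle; pickle.dump((s,p),open("w1.pkl","wb"))
for t,z in (("jig",0),("plate_face",.022),("guide_grip",.052),("rail",0),("plate",0)):
    for r in tip_of(t,p)[:3]: print(t,np.round(r["point"]),round(r["p"],2),np.round(at_z(p,r["point"],z,s),4))
```

```text
[ 0.50101685 -0.04108501  0.32850397] [-4.27340862e-04  2.39527915e-03  9.99997040e-01 -1.49186038e-05]
jig [404. 228.] 0.79 [0.5617 0.0633 0.    ]
plate_face [425. 288.] 0.76 [0.6351 0.0899 0.022 ]
guide_grip [416. 261.] 0.8 [0.5878 0.069  0.052 ]
rail [546.  33.] 0.8 [ 0.3305  0.2161 -0.    ]
rail [202. 229.] 0.75 [ 0.5608 -0.1957  0.    ]
rail [413. 261.] 0.17 [0.6061 0.0773 0.    ]
plate [622. 278.] 0.39 [ 0.6334  0.3658 -0.    ]
```

View pics/w1.png

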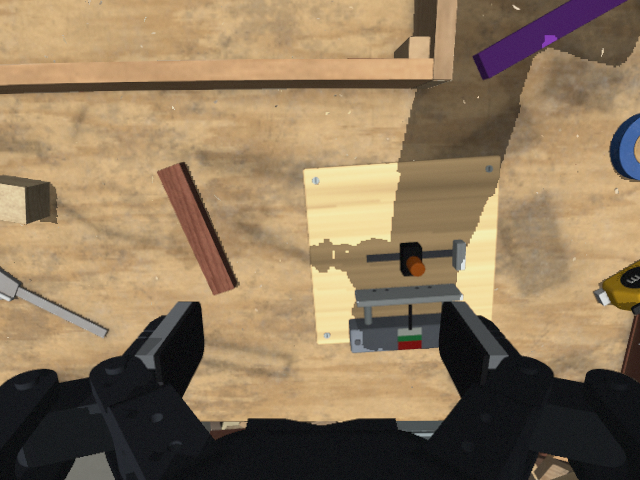

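Run:
```python
from h import *
import pickle; s,p=pickle.load(open("w1.pkl","rb"))
g=lambda u,v,z:at_z(p,(u,v),z,s)[:2]
A,B,C=g(304,169,.012),g(501,156,.012),g(317,344,.012)  # near-right, near-left, far-right
print(A,B,C,np.linalg.norm(B-A),np.linalg.norm(C-A))
yaw1=np.arctan2(*(C-A)[::-1]); d=B-A; yaw2=np.arctan2(-d[0],d[1]); print(yaw1,yaw2)
cen=(B+C)/2; y=(yaw1+yaw2)/2; o=cen-35e-3*np.array([np.cos(y),np.sin(y)]); print("jig o",o)
r=[g(*c,.02) for c in ((158,172),(184,163),(237,287),(215,294))]; r=np.array(r)
print("rail",r.mean(0),"yaw",np.arctan2(*((r[2]+r[3]-r[0]-r[1])[::-1])),np.linalg.norm(r[1]-r[0]),np.linalg.norm(r[3]-r[0]))
# refine on edges of the board
img=p["color"].astype(int)
```

```text
[ 0.48413414 -0.06317021] [0.46935606 0.17326275] [ 0.72111975 -0.04959349] 0.2368943522124744 0.2373741860273974
0.05722663954586003 0.06242309925975057
jig o [0.56030052 0.05974201]
rail [ 0.55914696 -0.19358921] yaw 0.3327534754421046 0.033899118630968214 0.16727204539194443
```

```bash
cat >> h.py <<'E'
YAW=.06; O=np.array([.5605,.0605])
def jig(x,y,z): c,s_=np.cos(YAW),np.sin(YAW); return np.array([O[0]+c*x-s_*y,O[1]+s_*x+c*y,z])
def tojig(P): c,s_=np.cos(YAW),np.sin(YAW); d=np.array(P)[:2]-O; return np.array([c*d[0]+s_*d[1],-s_*d[0]+c*d[1]])
E
python3 -c "
from h import *
rel(jig(.034,-.035,.055),np.pi+YAW)"
```

```text
slide [-97.5  64.3 275.2] ang [ 0.01  0.04 -3.34]
```

Call:
jog_arm:
  moves:
    - {"fingers": 1, "slide": [-15, 10, 30], "angular": [0, 0, -1]}
    - {"fingers": 1, "slide": [-28, 20, 65], "angular": [0, 0, -2]}
    - {"fingers": 1, "slide": [-42, 28, 100], "angular": [0, 0, -3.3]}
    - {"fingers": 1, "slide": [-55, 36, 135], "angular": [0, 0, -3.3]}
    - {"fingers": 1, "slide": [-68, 45, 170], "angular": [0, 0, -3.3]}
    - {"fingers": 1, "slide": [-83, 55, 205], "angular": [0, 0, -3.3]}
    - {"fingers": 1, "slide": [-97, 64, 240], "angular": [0, 0, -3.3]}
    - {"fingers": 1, "slide": [-97, 64, 266], "angular": [0, 0, -3.3]}
    - {"fingers": 1, "slide": [-97, 64, 275], "angular": [0, 0, -3.3]}
    - {"fingers": 1, "slide": [-97, 64, 275], "angular": [0, 0, -3.3]}

```text
clock: 3.65
tcp_pos: [0.5937, 0.0271, 0.0522]
orientation: [-0.003, -0.03, 1.0, 0.0]
wrist_force: [-0.4, -0.0, 0.5]
finger_gap: 0.0002
grip_force: 0.0
```

Run:
```python
from h import *
s=get_state(); print(s["tcp_pos"],tojig(s["tcp_pos"]),s["wrist_force"],s["finger_gap"])
p=read_camera("wrist"); save(p,"w2")
```

```text
[0.59374501 0.02708552 0.05218785] [ 0.03118152 -0.03534786] [-0.44369724 -0.03558849  0.53885686] 0.0002208109997877588
```

View pics/w2.png

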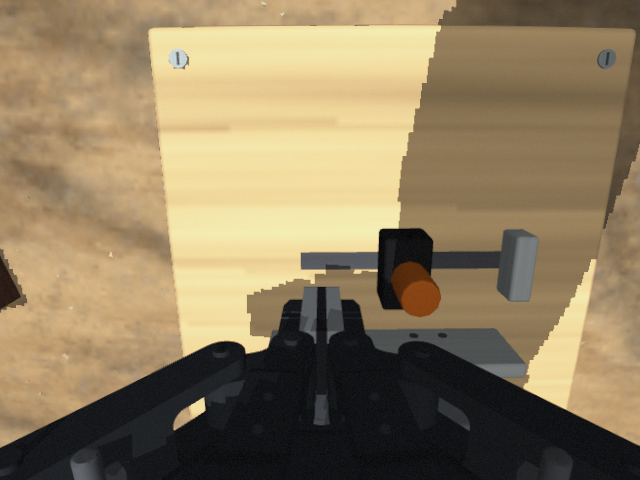

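Call:
jog_arm:
  moves:
    - {"fingers": 1, "slide": [-3, 15, 0], "angular": [0, 0, 0]}
    - {"fingers": 1, "slide": [-3, 25, 0], "angular": [0, 0, 0]}
    - {"fingers": 1, "slide": [-3, 35, 0], "angular": [0, 0, 0]}
    - {"fingers": 1, "slide": [-3, 45, 0], "angular": [0, 0, 0]}
    - {"fingers": 1, "slide": [-3, 53, 0], "angular": [0, 0, 0]}
    - {"fingers": 1, "slide": [-3, 57, 0], "angular": [0, 0, 0]}
    - {"fingers": 1, "slide": [-3, 60, 0], "angular": [0, 0, 0]}
    - {"fingers": 1, "slide": [-3, 62, 0], "angular": [0, 0, 0]}
    - {"fingers": 1, "slide": [-3, 62, 0], "angular": [0, 0, 0]}

```text
clock: 4.45
tcp_pos: [0.5959, 0.088, 0.0545]
orientation: [-0.0, -0.029, 1.0, 0.0]
wrist_force: [-0.2, -0.0, -0.5]
finger_gap: 0.0003
grip_force: 0.0
```

Run:
```python
from h import *
s=get_state(); print(s["tcp_pos"],tojig(s["tcp_pos"]),s["wrist_force"],s["finger_gap"])
p=read_camera("wrist"); save(p,"w3")
```

```text
[0.59594476 0.08803827 0.05453349] [0.03703228 0.02536331] [-0.23795567 -0.04173479 -0.49853753] 0.000339851606920903
```

View pics/w3.png

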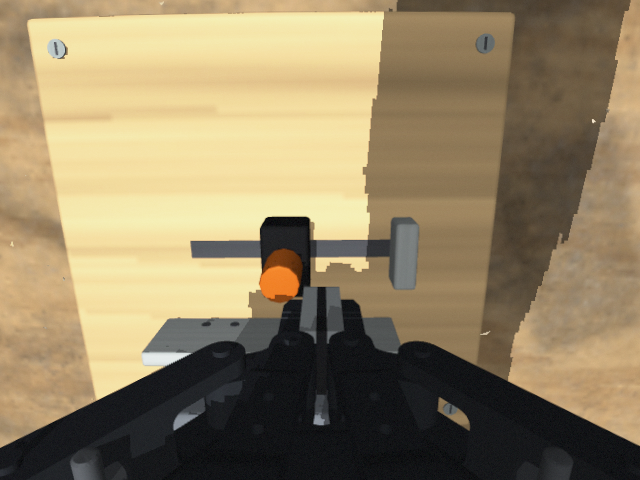

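Run:
```python
from h import *
s=get_state()
p=read_camera("wrist")
for r in tip_of("guide_grip",p)[:2]: P=at_z(p,r["point"],.052,s); print(r,P,tojig(P))
for r in tip_of("plate_face",p)[:2]: P=at_z(p,r["point"],.022,s); print(r,P,tojig(P))
t=s["tcp_pos"]; print(proj(p,[t,t-[0,0,.011]],s))
for c in ((280,283),): P=at_z(p,c,.064,s); print(P,tojig(P))
for c in ((28,20),(515,13)): P=at_z(p,c,.012,s); print(P,tojig(P))
for c in ((262,222),(308,222),(392,220),(416,220)): P=at_z(p,c,.036,s); print(P,tojig(P))
```

```text
{'point': [283.5, 269.9], 'p': 0.8} [0.59147757 0.06922681 0.052     ] [0.03144512 0.00685356]
[[323.5873242  283.38722811]
 [323.48789507 274.538591  ]]
[0.59294896 0.06887591 0.064     ] [0.03289282 0.00641507]
[ 0.48445679 -0.06310703  0.012     ] [-0.08331835 -0.11882475]
[0.46935608 0.17271304 0.012     ] [-0.08425117  0.11747647]
[0.5736609  0.05687314 0.036     ] [ 0.01291974 -0.00440951]
[0.57241501 0.07894813 0.036     ] [0.01299979 0.01770046]
[0.56913944 0.1191328  0.036     ] [0.01213975 0.05800923]
[0.56847791 0.13066533 0.036     ] [0.01217095 0.06956069]
```

Run:
```python
from h import *
s=get_state(); t=s["tcp_pos"]; out=[]
for n in ("side","scene"):
    p=read_camera(n); q=proj(p,[t-[0,0,.011],t,t+[0,0,.008]]); print(n,q)
    for r in tip_of("guide_grip",p)[:2]: print(r,at_z(p,r["point"],.052))
    u,v=q[0].astype(int); c=p["color"][v-50:v+50,u-60:u+60,::-1].copy(); c=cv2.resize(c,(480,400),interpolation=cv2.INTER_CUBIC)
    for a in q: cv2.circle(c,tuple(int(x) for x in ((a-[u-60,v-50])*4)),2,(0,0,255),-1)
    out.append(c)
cv2.imwrite("pics/c4.png",cv2.resize(np.hstack(out),(800,333)))
```

```text
side [[358.3410008  240.76969924]
 [358.54065211 237.67414338]
 [358.68678374 235.40967949]]
{'point': [360.4, 240.5], 'p': 0.65} [0.59873173 0.07222865 0.052     ]
scene [[315.88458977 210.33438118]
 [315.8332778  207.46356486]
 [315.79567047 205.35762966]]
{'point': [321.8, 210.5], 'p': 0.65} [0.5970685  0.06484855 0.052     ]
```

View pics/c4.png

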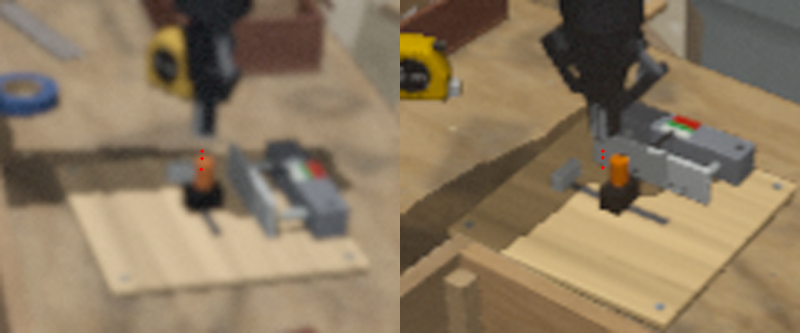

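The fingertips really stand about 35 mm higher than the TCP data implies, in all three cameras, so they passed over the grip and the guide did not move. I'll go back to the right and come in lower.

Call:
jog_arm:
  moves:
    - {"fingers": 1, "slide": [2, -30, 0], "angular": [0, 0, 0]}
    - {"fingers": 1, "slide": [4, -57, 0], "angular": [0, 0, 0]}
    - {"fingers": 1, "slide": [4, -57, 20], "angular": [0, 0, 0]}
    - {"fingers": 1, "slide": [4, -57, 34], "angular": [0, 0, 0]}
    - {"fingers": 1, "slide": [4, -57, 34], "angular": [0, 0, 0]}
    - {"fingers": 1, "slide": [4, -57, 34], "angular": [0, 0, 0]}

```text
clock: 5.35
tcp_pos: [0.5944, 0.0305, 0.0199]
orientation: [-0.001, -0.028, 1.0, 0.0]
wrist_force: [-0.7, -0.3, 0.6]
finger_gap: -0.0002
grip_force: 0.0
```

Run:
```python
from h import *
s=get_state(); t=s["tcp_pos"]; print(t,tojig(t),s["wrist_force"]); out=[]
p=read_camera("wrist"); out.append(cv2.resize(p["color"][160:400,140:500,::-1],(500,333)))
for r in tip_of("guide_grip",p)[:2]: print(r,tojig(at_z(p,r["point"],.052,s)))
p=read_camera("side"); u,v=proj(p,[t])[0].astype(int)
out.append(cv2.resize(p["color"][v-50:v+50,u-45:u+45,::-1],(300,333),interpolation=cv2.INTER_CUBIC))
cv2.imwrite("pics/c5.png",np.hstack(out))
```

```text
[0.59435536 0.03050257 0.01990331] [ 0.03199567 -0.03197356] [-0.66288925 -0.25507026  0.57903756]
{'point': [425.9, 315.8], 'p': 0.72} [0.03208542 0.00637297]
```

View pics/c5.png

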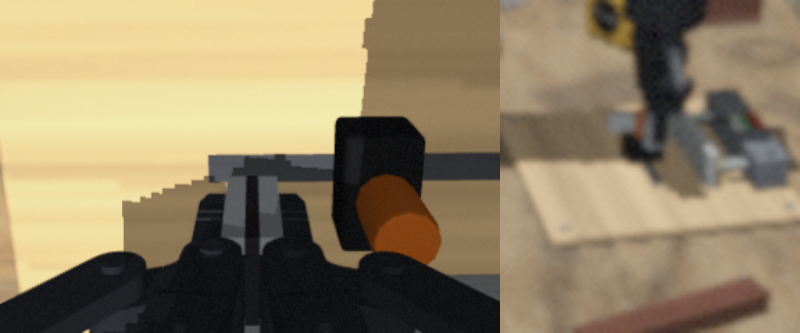

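Wrist crop: the shut fingers (250,200) now stand right of the grip (400,220), at its height. I'll push left.

Call:
jog_arm:
  moves:
    - {"fingers": 1, "slide": [0, 12, 0], "angular": [0, 0, 0]}
    - {"fingers": 1, "slide": [0, 20, 0], "angular": [0, 0, 0]}
    - {"fingers": 1, "slide": [0, 28, 0], "angular": [0, 0, 0]}
    - {"fingers": 1, "slide": [0, 36, 0], "angular": [0, 0, 0]}
    - {"fingers": 1, "slide": [0, 43, 0], "angular": [0, 0, 0]}
    - {"fingers": 1, "slide": [0, 49, 0], "angular": [0, 0, 0]}
    - {"fingers": 1, "slide": [0, 53, 0], "angular": [0, 0, 0]}
    - {"fingers": 1, "slide": [0, 56, 0], "angular": [0, 0, 0]}
    - {"fingers": 1, "slide": [0, 57, 0], "angular": [0, 0, 0]}
    - {"fingers": 1, "slide": [0, 57, 0], "angular": [0, 0, 0]}

```text
clock: 6.33
tcp_pos: [0.5918, 0.088, 0.0204]
orientation: [-0.0, -0.029, 1.0, 0.0]
wrist_force: [0.3, -0.2, 0.1]
finger_gap: -0.0004
grip_force: 0.0
```

Run:
```python
from h import *
s=get_state(); t=s["tcp_pos"]; print(t,tojig(t),s["wrist_force"])
p=read_camera("wrist"); save(p,"w6")
for r in tip_of("guide_grip",p)[:2]: print(r,tojig(at_z(p,r["point"],.052,s)))
```

```text
[0.59175148 0.08796432 0.02038995] [0.03284211 0.02554094] [ 0.25591065 -0.24395176  0.14907777]
{'point': [381.5, 313.5], 'p': 0.58} [0.03203876 0.04718027]
```

Call:
jog_arm:
  moves:
    - {"fingers": 1, "slide": [0, 2, 0], "angular": [0, 0, 0]}
    - {"fingers": 1, "slide": [0, 4, 0], "angular": [0, 0, 0]}
    - {"fingers": 1, "slide": [0, 5, 0], "angular": [0, 0, 0]}
    - {"fingers": 1, "slide": [0, 5, 0], "angular": [0, 0, 0]}

```text
clock: 6.77
tcp_pos: [0.5914, 0.0908, 0.0203]
orientation: [-0.001, -0.028, 1.0, -0.002]
wrist_force: [-0.0, -7.3, -0.3]
finger_gap: -0.0002
grip_force: 3.2
```

Call:
jog_arm:
  moves:
    - {"fingers": 1, "slide": [0, -10, 0], "angular": [0, 0, 0]}
    - {"fingers": 1, "slide": [0, -12, -40], "angular": [0, 0, 0]}
    - {"fingers": 1, "slide": [0, -15, -75], "angular": [0, 0, 0]}
    - {"fingers": 1, "slide": [15, -50, -80], "angular": [0, 0, -4]}
    - {"fingers": 1, "slide": [30, -88, -80], "angular": [0, 0, -9]}
    - {"fingers": 1, "slide": [40, -126, -80], "angular": [0, 0, -15.6]}
    - {"fingers": 1, "slide": [50, -164, -80], "angular": [0, 0, -15.6]}
    - {"fingers": 1, "slide": [58, -202, -70], "angular": [0, 0, -15.6]}
    - {"fingers": 1, "slide": [66, -236, -40], "angular": [0, 0, -15.6]}
    - {"fingers": 1, "slide": [66, -236, -30], "angular": [0, 0, -15.6]}

```text
clock: 7.6
tcp_pos: [0.5384, -0.152, 0.0492]
orientation: [0.0, -0.161, 0.987, -0.001]
wrist_force: [0.0, 1.1, -0.0]
finger_gap: -0.0001
grip_force: 0.0
```

Run:
```python
from h import *
s=get_state(); print(s["tcp_pos"])
p=read_camera("wrist"); save(p,"w7")
for r in tip_of("rail",p)[:2]: print(r,at_z(p,r["point"],0,s))
rel([.51,-.14,-.02],np.pi+.333)
```

```text
[ 0.53841639 -0.15200609  0.04922761]
{'point': [238.5, 262.4], 'p': 0.59} [ 0.56072091 -0.19600009  0.        ]
slide [22.8 15.8 68.3] ang [ 0.22 -0.17 -0.41]
```

View pics/w7.png

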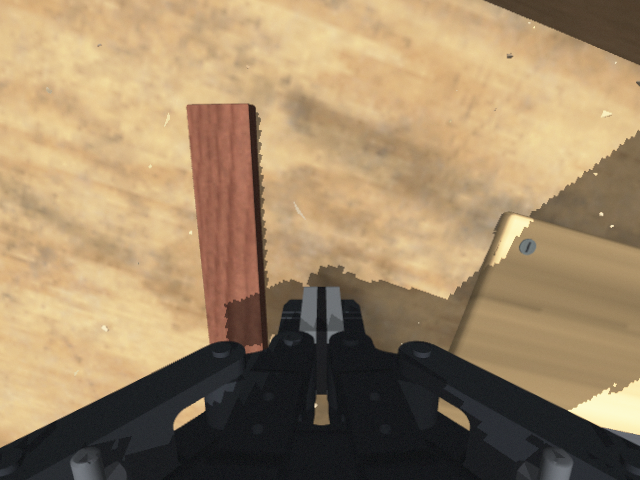

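Call:
jog_arm:
  moves:
    - {"fingers": 1, "slide": [23, 14, 30], "angular": [0, 0, 0]}
    - {"fingers": 1, "slide": [23, 14, 55], "angular": [0, 0, 0]}
    - {"fingers": 1, "slide": [23, 14, 64], "angular": [0, 0, 0]}
    - {"fingers": 1, "slide": [23, 14, 68], "angular": [0, 0, 0]}
    - {"fingers": 1, "slide": [23, 14, 71], "angular": [0, 0, 0]}
    - {"fingers": 1, "slide": [23, 14, 71], "angular": [0, 0, 0]}

```text
clock: 8.2
tcp_pos: [0.5149, -0.1412, -0.0194]
orientation: [0.001, -0.164, 0.986, -0.001]
wrist_force: [0.1, 0.5, -0.0]
finger_gap: 0.0002
grip_force: 0.0
```

Run:
```python
from h import *
p=read_camera("wrist")   # calibration only
import types
# pose of w7
s={"orientation":np.array([0,-.161,.987,-.001])/np.linalg.norm([.161,.987,.001]),"tcp_pos":np.array([.53842,-.15201,.04923])}
g=lambda u,v:at_z(p,(u,v),.02,s)[:2]
a,b,c,d=g(187,104),g(249,103),g(210,345),g(262,345)
d1,d2=c-a,d-b; print(np.arctan2(d1[1],d1[0]),np.arctan2(d2[1],d2[0]))
y=(np.arctan2(d1[1],d1[0])+np.arctan2(d2[1],d2[0]))/2; u=np.array([np.cos(y),np.sin(y)])
print("near end",(a+b)/2,"width",np.linalg.norm(b-a),"centre",(a+b)/2+.085*u,"yaw",y)
```

```text
0.3319869921999089 0.32999269186363633
near end [ 0.47906675 -0.22434684] width 0.029443639414294544 centre [ 0.55945305 -0.1967236 ] yaw 0.3309898420317726
```

Call:
jog_arm:
  moves:
    - {"fingers": 1, "slide": [0, 0, 2], "angular": [0, 0, 0]}
    - {"fingers": 1, "slide": [0, 0, 4], "angular": [0, 0, 0]}
    - {"fingers": 1, "slide": [0, 0, 6], "angular": [0, 0, 0]}
    - {"fingers": 1, "slide": [0, 0, 6], "angular": [0, 0, 0]}

```text
clock: 8.58
tcp_pos: [0.5139, -0.1413, -0.0257]
orientation: [0.001, -0.164, 0.986, -0.0]
wrist_force: [-0.3, 0.1, 4.5]
finger_gap: -0.0004
grip_force: 2.4
```

```bash
python3 -c "
from h import *
rel([.5264,-.2079,-.0215],np.pi+.331)"
```

```text
slide [  9.7 -67.1  -4.1] ang [-0.05  0.08 -0.09]
```

Call:
jog_arm:
  moves:
    - {"fingers": 0, "slide": [0, 0, -35], "angular": [0, 0, 0]}
    - {"fingers": 0, "slide": [2, -15, -60], "angular": [0, 0, 0]}
    - {"fingers": 0, "slide": [6, -45, -60], "angular": [0, 0, 0]}
    - {"fingers": 0, "slide": [10, -67, -60], "angular": [0, 0, 0]}
    - {"fingers": 0, "slide": [10, -67, -60], "angular": [0, 0, 0]}
    - {"fingers": 0, "slide": [10, -67, -40], "angular": [0, 0, 0]}
    - {"fingers": 0, "slide": [10, -67, -18], "angular": [0, 0, 0]}
    - {"fingers": 0, "slide": [10, -67, -5], "angular": [0, 0, 0]}
    - {"fingers": 0, "slide": [10, -67, -5], "angular": [0, 0, 0]}

```text
clock: 9.33
tcp_pos: [0.5225, -0.2059, -0.0245]
orientation: [-0.002, -0.164, 0.986, 0.002]
wrist_force: [-1.6, -0.6, -0.2]
finger_gap: 0.0855
grip_force: 0.0
```

Call:
jog_arm:
  moves:
    - {"fingers": 1, "slide": [0, 0, 0], "angular": [0, 0, 0]}
    - {"fingers": 1, "slide": [0, 0, 0], "angular": [0, 0, 0]}
    - {"fingers": 1, "slide": [0, 0, 0], "angular": [0, 0, 0]}
    - {"fingers": 1, "slide": [0, 0, 0], "angular": [0, 0, 0]}
    - {"fingers": 1, "slide": [0, 0, 0], "angular": [0, 0, 0]}
    - {"fingers": 1, "slide": [0, 0, 0], "angular": [0, 0, 0]}
    - {"fingers": 1, "slide": [0, 0, 0], "angular": [0, 0, 0]}
    - {"fingers": 1, "slide": [0, 0, 0], "angular": [0, 0, 0]}
  squeeze: 80

```text
clock: 10.0
tcp_pos: [0.5263, -0.2081, -0.02]
orientation: [0.001, -0.164, 0.986, -0.001]
wrist_force: [-0.3, -0.4, 5.6]
finger_gap: 0.0276
grip_force: 80.2
```

```bash
python3 -c "
from h import *
rel(jig(-.060,.019,.035),np.pi+YAW)"
```

```text
slide [-66.6 277.3 -55.4] ang [-0.08  0.11 15.45]
```

Call:
jog_arm:
  moves:
    - {"fingers": 1, "slide": [0, 0, -20], "angular": [0, 0, 0]}
    - {"fingers": 1, "slide": [0, 0, -45], "angular": [0, 0, 3]}
    - {"fingers": 1, "slide": [-6, 20, -56], "angular": [0, 0, 6.5]}
    - {"fingers": 1, "slide": [-12, 45, -56], "angular": [0, 0, 10]}
    - {"fingers": 1, "slide": [-20, 75, -56], "angular": [0, 0, 13]}
    - {"fingers": 1, "slide": [-28, 110, -56], "angular": [0, 0, 15.5]}
    - {"fingers": 1, "slide": [-37, 147, -56], "angular": [0, 0, 15.5]}
    - {"fingers": 1, "slide": [-46, 184, -56], "angular": [0, 0, 15.5]}
    - {"fingers": 1, "slide": [-54, 218, -56], "angular": [0, 0, 15.5]}
    - {"fingers": 1, "slide": [-61, 248, -56], "angular": [0, 0, 15.5]}

```text
clock: 10.83
tcp_pos: [0.5021, 0.0489, 0.0348]
orientation: [0.0, -0.03, 1.0, 0.0]
wrist_force: [-0.2, 0.3, -2.2]
finger_gap: 0.0278
grip_force: 79.3
```

Run:
```python
from h import *
s=get_state(); print(s["tcp_pos"],tojig(s["tcp_pos"]),s["wrist_force"],s["grip_force"],s["finger_gap"])
p=read_camera("wrist"); save(p,"w8")
rel(jig(-.060,.019,.035),np.pi+YAW)
```

```text
[0.5020636  0.04885356 0.03483444] [-0.05902961 -0.0081214 ] [-0.19381593  0.30592971 -2.16447284] 79.31618213653564 0.027799697852761093
slide [-0.1 22.5 -0.2] ang [ 0.23 -0.04  0.21]
```

View pics/w8.png

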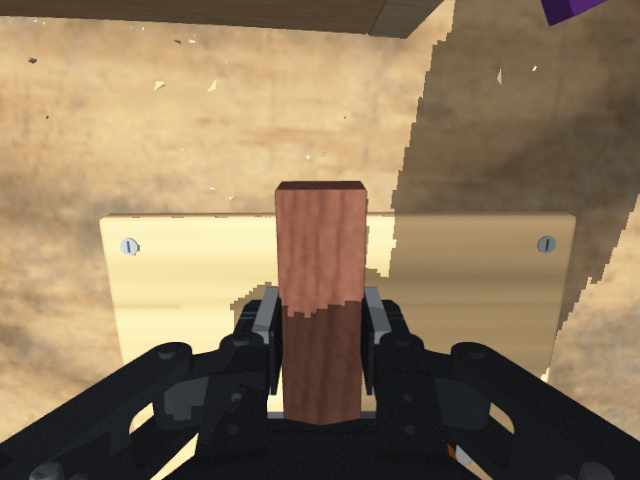

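Call:
jog_arm:
  moves:
    - {"fingers": 1, "slide": [0, 15, 0], "angular": [0, 0, 0]}
    - {"fingers": 1, "slide": [0, 22, 5], "angular": [0, 0, 0]}
    - {"fingers": 1, "slide": [0, 22, 20], "angular": [0, 0, 0]}
    - {"fingers": 1, "slide": [0, 22, 32], "angular": [0, 0, 0]}
    - {"fingers": 1, "slide": [0, 22, 39], "angular": [0, 0, 0]}
    - {"fingers": 1, "slide": [0, 22, 41], "angular": [0, 0, 0]}
    - {"fingers": 1, "slide": [0, 22, 41], "angular": [0, 0, 0]}

```text
clock: 11.47
tcp_pos: [0.5009, 0.0682, -0.0071]
orientation: [-0.001, -0.029, 1.0, 0.0]
wrist_force: [-0.2, 0.3, -0.7]
finger_gap: 0.0282
grip_force: 79.4
```

Run:
```python
from h import *
s=get_state(); t=s["tcp_pos"];print(t,tojig(t),s["wrist_force"],s["ft_torque"]); out=[]
for n,w in (("side",60),("scene",60)):
    p=read_camera(n); u,v=proj(p,[jig(.02,.02,.02)])[0].astype(int)
    out.append(cv2.resize(p["color"][v-50:v+50,u-w:u+w,::-1],(400,333),interpolation=cv2.INTER_CUBIC))
cv2.imwrite("pics/c9.png",np.hstack(out))
```

```text
[ 0.50088828  0.06823776 -0.00705095] [-0.05904046  0.01129839] [-0.15400941  0.29824375 -0.70443404] [-0.01146953  0.0111465   0.0193641 ]
```

View pics/c9.png

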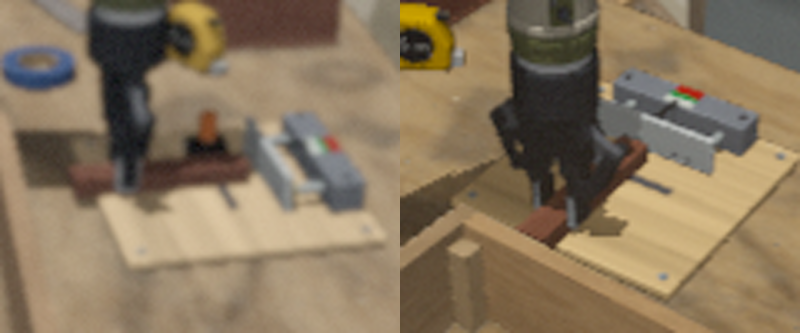

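Call:
jog_arm:
  moves:
    - {"fingers": 1, "slide": [0, 4, 1], "angular": [0, 0, 0]}
    - {"fingers": 1, "slide": [0, 8, 2], "angular": [0, 0, 0]}
    - {"fingers": 1, "slide": [0, 10, 2], "angular": [0, 0, 0]}
    - {"fingers": 1, "slide": [0, 10, 2], "angular": [0, 0, 0]}

```text
clock: 11.9
tcp_pos: [0.5013, 0.0793, -0.008]
orientation: [0.0, -0.03, 1.0, 0.0]
wrist_force: [-0.1, 1.5, 1.2]
finger_gap: 0.028
grip_force: 79.6
```

Call:
jog_arm:
  moves:
    - {"fingers": 1, "slide": [0, 0.5, 0], "angular": [0, 0, 0]}
    - {"fingers": 1, "slide": [0, 1, 0], "angular": [0, 0, 0]}
    - {"fingers": 1, "slide": [0, 1, 0], "angular": [0, 0, 0]}

```text
clock: 12.15
tcp_pos: [0.5013, 0.0795, -0.008]
orientation: [0.0, -0.029, 1.0, -0.0]
wrist_force: [0.6, -0.6, 3.9]
finger_gap: 0.0279
grip_force: 79.8
```

Run:
```python
from h import *
s=get_state(); t=s["tcp_pos"];print(t,tojig(t),s["wrist_force"],s["ft_torque"]);
```

```text
[ 0.50126889  0.07952611 -0.00801592] [-0.05798364  0.02254361] [ 0.57191171 -0.55398608  3.9258292 ] [-0.21056317  0.01279953 -0.02092637]
```

Call:
jog_arm:
  moves:
    - {"fingers": 1, "slide": [-5, 0, 0], "angular": [0, 0, 0]}
    - {"fingers": 1, "slide": [-9, 0, 0], "angular": [0, 0, 0]}
    - {"fingers": 1, "slide": [-12, 0, 0], "angular": [0, 0, 0]}
    - {"fingers": 1, "slide": [-15, 0, 0], "angular": [0, 0, 0]}
    - {"fingers": 1, "slide": [-18, 0, 0], "angular": [0, 0, 0]}
    - {"fingers": 1, "slide": [-20, 0, 0], "angular": [0, 0, 0]}
    - {"fingers": 1, "slide": [-20, 0, 0], "angular": [0, 0, 0]}

```text
clock: 12.73
tcp_pos: [0.5132, 0.0807, -0.0081]
orientation: [-0.006, -0.03, 1.0, -0.0]
wrist_force: [-20.8, -1.3, 25.9]
finger_gap: 0.028
grip_force: 82.6
```

Run:
```python
from h import *
s=get_state(); t=s["tcp_pos"];print(t,tojig(t),s["wrist_force"],s["ft_torque"]);
```

```text
[ 0.51323285  0.08067353 -0.00809759] [-0.04597241  0.02297156] [-20.75775846  -1.32559969  25.86043739] [-0.46279091  3.80205936  0.03404846]
```

Call:
jog_arm:
  moves:
    - {"fingers": 1, "slide": [6, 0, -2], "angular": [0, 0, 0]}
    - {"fingers": 1, "slide": [12, 0, -4], "angular": [0, 0, 0]}
    - {"fingers": 1, "slide": [12, 0, -4], "angular": [0, 0, 0]}
    - {"fingers": 1, "slide": [12, 0, -4], "angular": [0, 0, 0]}

```text
clock: 13.07
tcp_pos: [0.5088, 0.0802, -0.0045]
orientation: [0.0, -0.029, 1.0, 0.0]
wrist_force: [0.9, 0.6, 0.2]
finger_gap: 0.0278
grip_force: 79.4
```

Run:
```python
from h import *
p=read_camera("wrist"); s=get_state(); t=s["tcp_pos"];print(t,tojig(t),s["wrist_force"],s["ft_torque"],s["orientation"])
hsv=cv2.cvtColor(p["color"],cv2.COLOR_RGB2HSV); 
q=proj(p,[jig(*tojig(t),.03)+Rq(s["orientation"]).apply([.05,y,0]) for y in (-.015,.015)],s); print("near end predicted",q)
m=((hsv[...,0]<12)|(hsv[...,0]>172))&(hsv[...,1]>70)&(hsv[...,2]>40)
n,l,st,c=cv2.connectedComponentsWithStats(m.astype(np.uint8)); 
for i in np.argsort(-st[1:,4])[:3]+1: print(st[i],c[i])
for n in ("side","scene"):
    p=read_camera(n); cv2.imwrite(f"pics/{n}_b.png",p["color"][:,:,::-1])
    hsv=cv2.cvtColor(p["color"],cv2.COLOR_RGB2HSV); f=np.vstack([[x,y,z] for x in (0,) for y in (0,) for z in (0,)])
    m=((hsv[...,0]<12)|(hsv[...,0]>172))&(hsv[...,1]>90)&(hsv[...,2]>30)
    u,v=proj(p,[jig(-.0,.023,.022)])[0]; M=np.zeros_like(m); M[int(v)-40:int(v)+40,int(u)-60:int(u)+60]=1; m&=M
    k,l,st,c=cv2.connectedComponentsWithStats(m.astype(np.uint8))
    for i in np.argsort(-st[1:,4])[:3]+1: print(n,st[i],c[i])
    xj=tojig(t)
    print("expected corners bottom/top of far end & near end (right side)",np.round(proj(p,[jig(xj[0]+a,xj[1]+b,z) for a in (-.05,.12) for b in (-.015,.015) for z in (.015,.035)])).tolist())
```

```text
[ 0.50916111  0.08021323 -0.00450205] [-0.05006443  0.02275624] [ 0.70932431  0.06900043 -0.47970769] [0.01343536 0.01564387 0.02559048] [ 2.94126487e-04 -2.94798048e-02  9.99565323e-01  1.41452495e-04]
near end predicted [[279.44268597 184.46277859]
 [368.90478919 184.4012057 ]]
[  275   181    92   244 19973] [320.97942222 297.67235768]
side [338 237  31  16 257] [352.85992218 246.        ]
side [361 207  33   5 144] [376.13194444 208.77083333]
side [315 244  14  11 105] [321.6952381  248.55238095]
expected corners bottom/top of far end & near end (right side) [[317.0, 255.0], [317.0, 249.0], [315.0, 250.0], [315.0, 245.0], [369.0, 250.0], [370.0, 245.0], [366.0, 246.0], [367.0, 240.0]]
scene [288 223  15  18 152] [295.61842105 232.24342105]
scene [313 207  13  19  64] [320.578125 214.171875]
scene [337 194   9   5  19] [340.94736842 196.        ]
expected corners bottom/top of far end & near end (right side) [[294.0, 243.0], [294.0, 238.0], [286.0, 239.0], [286.0, 234.0], [326.0, 214.0], [326.0, 209.0], [318.0, 211.0], [318.0, 206.0]]
```

Call:
jog_arm:
  moves:
    - {"fingers": 1, "slide": [-3, 0, 0], "angular": [0, 0, 0]}
    - {"fingers": 1, "slide": [-6, 0, 0], "angular": [0, 0, 0]}
    - {"fingers": 1, "slide": [-8, 0, 0], "angular": [0, 0, 0]}
    - {"fingers": 1, "slide": [-8, 0, 0], "angular": [0, 0, 0]}

```text
clock: 13.55
tcp_pos: [0.5159, 0.0806, -0.005]
orientation: [-0.001, -0.029, 1.0, 0.0]
wrist_force: [-3.9, -0.8, 0.1]
finger_gap: 0.028
grip_force: 79.5
```

Run:
```python
from h import *
s=get_state(); t=s["tcp_pos"];print(t,tojig(t),s["wrist_force"],s["ft_torque"]);
```

```text
[ 0.51589707  0.08059938 -0.00495401] [-0.04331743  0.02273779] [-3.9241643  -0.84058588  0.07412071] [-0.07696445  0.80801966  0.01986868]
```

Call:
jog_arm:
  moves:
    - {"fingers": 1, "slide": [-2, 0, 0], "angular": [0, 0, 0]}
    - {"fingers": 1, "slide": [-4, 0, 0], "angular": [0, 0, 0]}
    - {"fingers": 1, "slide": [-6, 0, 0], "angular": [0, 0, 0]}
    - {"fingers": 1, "slide": [-8, 0, 0], "angular": [0, 0, 0]}
    - {"fingers": 1, "slide": [-10, 0, 0], "angular": [0, 0, 0]}
    - {"fingers": 1, "slide": [-11, 0, 0], "angular": [0, 0, 0]}
    - {"fingers": 1, "slide": [-11, 0, 0], "angular": [0, 0, 0]}
    - {"fingers": 1, "slide": [-11, 0, 0], "angular": [0, 0, 0]}

```text
clock: 14.22
tcp_pos: [0.5249, 0.0812, -0.0052]
orientation: [-0.003, -0.029, 1.0, -0.0]
wrist_force: [-8.4, -0.1, 1.2]
finger_gap: 0.028
grip_force: 79.7
```

Run:
```python
from h import *
s=get_state(); t=s["tcp_pos"];print(t,tojig(t),s["wrist_force"],s["ft_torque"],s["orientation"])
p=read_camera("scene")
for r in tip_of("guide_grip",p)[:1]: print(r,tojig(at_z(p,r["point"],.052)))
```

```text
[ 0.52486819  0.08121324 -0.00522809] [-0.03432564  0.02281259] [-8.42077635 -0.10385675  1.17991809] [-0.15679451  1.36571626 -0.06519451] [-2.60501591e-03 -2.94827000e-02  9.99561896e-01 -2.40591320e-05]
```

Call:
jog_arm:
  moves:
    - {"fingers": 1, "slide": [-1, 0, 0], "angular": [0, 0, 0]}
    - {"fingers": 1, "slide": [-2, 0, 0], "angular": [0, 0, 0]}
    - {"fingers": 1, "slide": [-2, 0, 0], "angular": [0, 0, 0]}
    - {"fingers": 1, "slide": [-2, 0, 0], "angular": [0, 0, 0]}
    - {"fingers": 1, "slide": [-2, 0, 0], "angular": [0, 0, 0]}
    - {"fingers": 1, "slide": [-2, 0, 0], "angular": [0, 0, 0]}
    - {"fingers": 1, "slide": [-2, 0, 0], "angular": [0, 0, 0]}
    - {"fingers": 1, "slide": [-2, 0, 0], "angular": [0, 0, 0]}

```text
clock: 14.98
tcp_pos: [0.5265, 0.0813, -0.0053]
orientation: [-0.003, -0.029, 1.0, -0.0]
wrist_force: [-8.2, -0.3, 1.4]
finger_gap: 0.0282
grip_force: 79.7
```

Run:
```python
from h import *
F=[]
for i in range(4):
    p=read_camera("wrist"); s=get_state(); F.append(s["wrist_force"])
t=s["tcp_pos"];print(t,tojig(t),np.round(F,1),s["ft_torque"],s["orientation"])
# rail seen by wrist: near-end top corners, against prediction (top at z .035 / .032)
hsv=cv2.cvtColor(p["color"],cv2.COLOR_RGB2HSV); m=((hsv[...,0]<12)|(hsv[...,0]>172))&(hsv[...,1]>70)&(hsv[...,2]>40)
n,l,st,c=cv2.connectedComponentsWithStats(m.astype(np.uint8)); i=np.argmax(st[1:,4])+1; print(st[i])
for r in (200,280): x=np.where(l[r]==i)[0]; print(r,x.min(),x.max())
for z in (.032,.035): print(proj(p,[np.r_[t[:2],z]+Rq(s["orientation"]).apply([.05,y,0]) for y in (-.015,.015)],s))
# scale on the housing from the side/scene camera: colours along the pointer
p=read_camera("scene"); h=cv2.cvtColor(p["color"],cv2.COLOR_RGB2HSV)
u,v=proj(p,[jig(.133,0,.046)])[0].astype(int); w=h[v-25:v+25,u-30:u+30]
for n,mm in (("green",(w[...,0]>45)&(w[...,0]<85)&(w[...,1]>90)),("red",((w[...,0]<6)|(w[...,0]>174))&(w[...,1]>150)&(w[...,2]>120))):
    y,x=np.where(mm); print(n,len(x),[at_z(p,(a+u-30,b+v-25),.047) is not None and np.round(tojig(at_z(p,(a+u-30,b+v-25),.047))*1000).tolist() for a,b in list(zip(x,y))[::4]])
for r in tip_of("guide_grip",p)[:1]: print(r,tojig(at_z(p,r["point"],.052)))
```

```text
[ 0.52647876  0.08127888 -0.00527653] [-0.03271403  0.02278154] [[-7.8 -1.1  1.7]
 [-9.9 -1.1  2.5]
 [-8.3 -0.5  1.7]
 [-7.9 -1.4  2.3]] [-0.13646568  1.49396346 -0.02776831] [-2.89127364e-03 -2.94506937e-02  9.99562051e-01 -5.08705029e-05]
[  275   181    91   244 19950]
200 276 365
280 279 363
[[278.54066074 184.99750298]
 [369.86292339 184.93393061]]
[[277.56976802 186.33533479]
 [370.94537124 186.27079872]]
green 5 [[135.0, 12.0], [132.0, -5.0]]
red 13 [[142.0, 13.0], [140.0, 4.0], [139.0, -4.0], [138.0, -13.0]]
```

Call:
jog_arm:
  moves:
    - {"fingers": 1, "slide": [0, 0, 0], "angular": [0, 0, 0]}
    - {"fingers": 1, "slide": [0, 0, 0], "angular": [0, 0, 0]}
    - {"fingers": 1, "slide": [0, 0, 0], "angular": [0, 0, 0]}
    - {"fingers": 1, "slide": [0, 0, 0], "angular": [0, 0, 0]}
    - {"fingers": 1, "slide": [0, 0, 0], "angular": [0, 0, 0]}
    - {"fingers": 1, "slide": [0, 0, 0], "angular": [0, 0, 0]}
    - {"fingers": 1, "slide": [0, 0, 0], "angular": [0, 0, 0]}
    - {"fingers": 1, "slide": [0, 0, 0], "angular": [0, 0, 0]}
    - {"fingers": 1, "slide": [0, 0, 0], "angular": [0, 0, 0]}
    - {"fingers": 1, "slide": [0, 0, 0], "angular": [0, 0, 0]}

```text
clock: 16.12
tcp_pos: [0.5265, 0.0813, -0.0053]
orientation: [-0.003, -0.029, 1.0, -0.0]
wrist_force: [-8.2, -0.4, 2.6]
finger_gap: 0.0278
grip_force: 79.7
```

```bash
python3 -c "
from h import *
s=get_state(); print(tojig(s['tcp_pos']),s['wrist_force'],s['clock']); print(hand_in())"
```

```text
[-0.03272498  0.02280831] [-8.23097386 -0.44942225  2.63250382] 16.1167
the job is handed in; nothing more can be done
None
```

I handed the job in at 16.1 s with the guide pushed left until it stopped firmly and the rail held along it, pressing the plate back about 12–13 mm (mid-green) by force and position; I did not check the pointer itself in a picture, and no verdict came back.

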